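# Row of power supplies on a DIN rail, widest first

## Robot

A 6-joint arm with a two-finger parallel gripper is mounted at the origin on the work surface. World frame = base frame: x ahead of the robot, y to its left, z up, the work surface at z = 0. Lengths are in m, angles in rad, forces in N, time in s.
With the tool pointing down it reaches from about 0.35 to 0.85 m from the base axis. Payload 8.1 kg.
Tool frame: the origin (TCP) lies on the centre line of the jaws, within the pads' length; the fingertips stand 17 mm ahead of it and the grasp point (between the pads) lies 2 mm behind it; z points along the fingers, y is the line along which they close (so a half turn about z gives the same grasp; the last joint's range is limited). The gripper opens to 93 mm and grips with 3 to 60 N. Pads are 15 mm wide; open, the fingers measure 128 mm over their backs; the gripper's body (75 mm by 188 mm) begins 65 mm behind the grasp point.
Start: joints at [-1.365, 0.13, 1.488, -0, 1.523, -0.085], TCP at [0.172, -0.575, 0.236] pointing down, gripper open.
Joint ranges: [-2.96, 2.96], [-0.89, 2.26], [0.02, 2.5], [-1.34, 4.48], [0, 2.73], [-2.66, 2.66]. Speed limits (rad/s): [2.39, 2.39, 2.79, 3.14, 3.14, 3.14].

## Interface

Orientations are given as a rotation vector (axis times angle).
In Python, from plant import robot, optics, close_job, models gives the robot as it stands.
- The arm moves only by the shell command python3 -m inch 'ROWS' [OPENING] [FORCE]. ROWS is a JSON object of lists of equal length, an entry for each row: "travel": the shift along the tool's x, y, z in m, a list of three; "spin": the turn about the tool's z in rad. In form: {"travel": [[x, y, z], ...], "spin": [spin, ...]}. A call has 1 to 10 rows; each row is the pose to reach, as a shift and turn from the pose commanded when the call began, along the tool's axes at that moment; what a row does not reach only later rows make up. A row lasts 1/12 s, in which the tool goes at most 41.7 mm and 7.16 degrees, less where a joint would pass 70% of its speed; a pose out of reach is approached as far as the arm can. A call with a gripper value outside its range is refused whole. OPENING is the closure, from 0 (fully open) to 1 (shut), set as the call begins (- or left out, the last holds). The fingers move at their own pace and stop on an object; FORCE is the grip in N (left out, the last holds). Time passes only in rows, so rows that repeat a pose let the fingers close. It gives the time, the measured TCP pose, the force, the opening and the grip force at its end, in the units of the state.
- robot.read_state(): the state, without advancing time (a new reading comes with each control period).
- optics.read_camera(name): name is "scene" or "top" or "wrist"; returns (picture, depth): 384x512x3 uint8, red, green, blue; 384x512 float32, m along the optical axis (not along the pixel's ray), 0 where there is no reading.
- optics.camera_info(name): a dict with "camera_matrix" (3x3 intrinsics, pixels), "dist" ([k1, k2, p1, p2, k3] as OpenCV has them; the pictures are not rectified), "view" (4x4, takes a point from world to camera coordinates). Camera axes: x right, y down, z forward; pixel columns grow to the right and rows downward; lengths in m; the calibration is good to about 2 mm. A picture is of the moment at which its call begins: read the wrist's pose just before it. camera_info takes no time and is no camera call; for the wrist camera it gives the pose at the moment of the call.
- close_job(): hands the job in; it is judged then, once.
Trained networks look in the newest picture that a camera, given by its name, has taken for a name from the list of things; names that differ only in an ending like _2 or _b are one class to them, and where a whole thing is asked for, a point or a joint stands for the part that bears it (a point fixed in the world has none). Each returns a list of dicts, best first, with "p" (0 to 1); they miss things now and then, are a little off and sometimes report something else, mostly with a low value. They report only what shows in the picture. A call takes as long as a camera call. They do not tell look-alikes from the thing itself.
- models.look_for(camera, name): "centre" ([x, y, z] in m, in world coordinates, good to about 4 mm: the middle of the surface that is visible of it).
- models.masks_of(camera, name): "region" (384x512 bool, what is visible of it).
The state is a dict: "t": time; "q": joint angles; "dq": joint speeds; "joint_torque": joint torques, N m; "tool_pos": TCP position; "orientation": TCP orientation; "force": force on the tool from outside, world axes, zero at the start; "wrist_torque": the same for the moment, N m; "opening": finger opening in m; "gripper_force": force on a finger pad.
Only numpy, scipy, OpenCV 4.12 (cv2) and the standard library are available. Lean on these libraries where they do the work, as an engineer would, in place of code of your own. Each camera call takes 0.05 s, during which the arm holds its last target. There are 200 camera calls.

## Task

Fit the four loose power supplies onto the DIN rail of the mounting plate, each astride the rail, square to it and sitting fully down: the widest next to the main switch with the red toggle, then each next narrower one, the narrowest last. Leave a cooling gap of about 10 mm between neighbours, the main switch included. Do not tip a supply over, and leave the torch, the tape and the pliers where they are.

Things in the scene. Friction and masses are not known exactly. Their poses are not given: they have to be found in the camera images.
- psu_70: Grey DIN-rail power supply, 70 mm wide (y), 90 mm long (x), 64.5 mm tall, four terminal screws at each end, about 270 g, standing loose on the bench. Origin: middle of its underside; z up; alike both ways round. Stepped outline: feet z 0-10 mm, body 90 mm long z 10-30 mm, then the nose, 45 mm long (x -22.5 to 22.5), z 30-64.5 mm: grip the nose across its 45 mm, above the shoulders.
- psu_52: Grey DIN-rail power supply, 52.5 mm wide (y), three terminal screws at each end, about 190 g; same outline, origin and axes as psu_70. All four have below a recess along y, 10 mm deep, that straddles the 35 mm rail: the clip of the foot is drawn open, leaving 53 mm between the hooks, so 9 mm play to either side.
- psu_35: Grey DIN-rail power supply, 35 mm wide (y), two terminal screws at each end, about 120 g; same outline, origin and axes as psu_70.
- psu_17: Grey DIN-rail power supply, 17.5 mm wide (y), one terminal screw at each end, about 80 g; same outline, origin and axes as psu_70.
- panel: Steel plate fixed flat on the bench, 175 x 380 mm (x -60 to 115 mm), 3 mm thick, with a DIN rail along its y: 35 mm wide, 350 mm long, its top 18 mm above the bench. Origin: at bench height under the rail's middle; x across the rail. Grey wiring duct, 36 mm high, between x = 83 and 113 mm. A supply seated fully on the rail has its origin 8 mm above the bench and its y along the rail.
- main_switch: White main switch with a red toggle, 36 mm wide along the rail, fixed on the rail near one end (either end). Same stepped outline and axes as a supply; origin 8 mm above the bench on the rail's centre line, mid-width; top of toggle 86 mm above the bench.
- end_clamp: Black end clamp, 10 mm wide along the rail, 50 mm across it, fixed on the rail near the end away from the main switch; top 50 mm above the bench. Origin 8 mm above the bench on the rail's centre line, mid-width.
- torch: Bystander: black torch standing upright, 48 mm across at the head, 132 mm tall; origin at the middle of its foot. Leave it alone.
- pliers: Bystander: pliers with orange handles lying flat, about 155 mm long, 60 mm wide over the handles, 14 mm high; origin near the pivot, x towards the jaws. Leave them alone.
- tape: Bystander: blue roll of insulating tape lying flat, 72 mm across, 19 mm high; origin at the middle of its underside. Leave it alone.
Things that resemble listed ones, but are neither listed nor needed, are in the scene too. Leave any pink or yellow look-alike of the psu_35 alone.

How it is judged:
By the outcome, as a careful person would: the job done as asked, in the order asked, and still so for the second after the job is handed in, with the robot touching nothing.
It also fails if it takes over 93 s, if anything falls off the work surface, if the arm or the gripper's body presses on something with over 40 N, if the wrist force passes 120 N, or if a joint passes its speed limit or range.

## Working session

There is one attempt and no reset: what is moved stays moved. The work goes in short steps, Python scripts to look and compute and a shell command to move; the robot and the scene stay as the last step left them, time stands still between calls to the robot, and variables do not carry over. Pictures are saved under pics/ and viewed, at most 14 in all, crops included, and the job is handed in when it is done.

```bash
ls; mkdir -p pics; python3 - <<'E'
from plant import robot, optics
import cv2, numpy as np, pickle
s=robot.read_state(); print(s['t'],s['tool_pos'],s['orientation'],s['opening'])
for n in ['scene','top']:
    p,d=optics.read_camera(n); i=optics.camera_info(n)
    pickle.dump((p,d,i),open(f'pics/{n}0.pkl','wb'))
    cv2.imwrite(f'pics/{n}0.png',cv2.resize(p[:,:,::-1],(800,600),interpolation=cv2.INTER_CUBIC))
    print(n,np.round(i['camera_matrix'],1).tolist(),i['dist'],np.round(i['view'],3).tolist())
E
```

```text
pics
0.0 [ 0.17194066 -0.57429099  0.23461381] [-3.10667549e+00 -4.54948263e-01  2.15090734e-04] 0.09285039532586115
scene [[415.0, 0.0, 255.7], [0.0, 415.0, 187.8], [0.0, 0.0, 1.0]] [0.03494361 0.         0.         0.         0.        ] [[-0.551, 0.834, -0.023, 0.272], [0.463, 0.282, -0.84, -0.217], [-0.694, -0.474, -0.541, 1.575], [0.0, 0.0, 0.0, 1.0]]
top [[437.7, 0.0, 255.9], [0.0, 437.7, 188.8], [0.0, 0.0, 1.0]] [-0.0905128  0.         0.         0.         0.       ] [[0.016, -1.0, -0.003, 0.017], [-0.998, -0.015, -0.069, 0.49], [0.069, 0.004, -0.998, 1.49], [0.0, 0.0, 0.0, 1.0]]
```

View pics/top0.png

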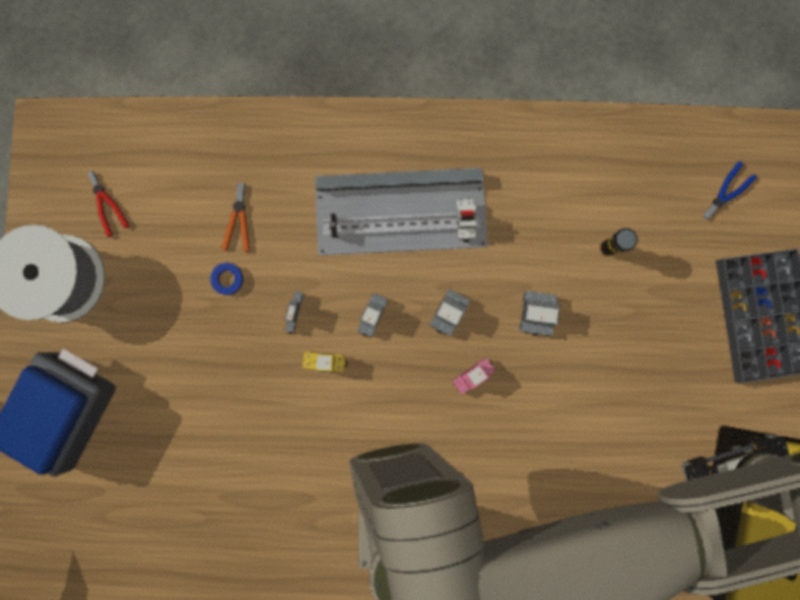

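View pics/scene0.png

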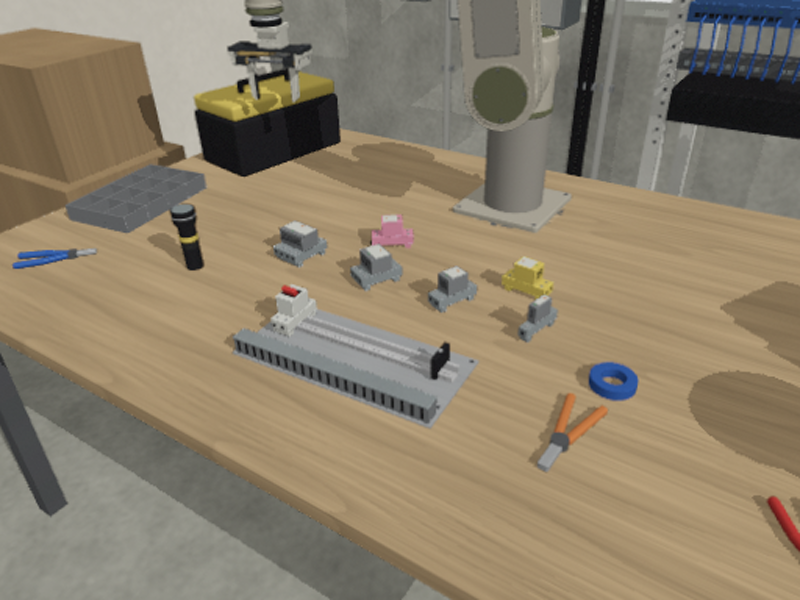

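The top view shows the panel at about (400,215), with the white switch at its right end (467,215) and the clamp at (333,225). The supplies lie in a row: 17 at (295,312), 35 at (372,315), 52 at (450,312) and 70 at (540,313). The pink and yellow look-alikes are nearer the robot.

```bash
cat > h.py <<'E'
import numpy as np, cv2
from scipy.spatial.transform import Rotation as R
def cloud(p,d,i):
    K=np.array(i['camera_matrix']);D=np.array(i['dist']);V=np.array(i['view'])
    h,w=d.shape; u,v=np.meshgrid(np.arange(w),np.arange(h))
    n=cv2.undistortPoints(np.stack([u,v],-1).reshape(-1,1,2).astype(float),K,D).reshape(h,w,2)
    c=np.dstack([n*d[...,None],d])
    return (c-V[:3,3])@V[:3,:3]   # R^T (c-t)
def shift(s,goal,yaw):
    """tool-frame travel to goal (world TCP) and spin so the tool y lies along direction yaw (world, mod pi), tool down"""
    T=R.from_rotvec(s['orientation']).as_matrix()
    y=T.T@np.array([np.cos(yaw),np.sin(yaw),0]); a=np.arctan2(-y[0],y[1])
    a=(a+np.pi/2)%np.pi-np.pi/2
    return np.round(T.T@(np.array(goal)-s['tool_pos'])*1000,1), round(a,3)
E
python3 - <<'E'
from h import *; import pickle
from plant import robot
p,d,i=pickle.load(open('pics/top0.pkl','rb')); W=cloud(p,d,i)
for n,(x,y) in dict(p17=(295,312),p35=(372,315),p52=(450,312),p70=(541,313),sw=(467,235),clamp=(333,225),c1=(320,250),c2=(484,243),torch=(625,240)).items():
    c,r=int(x*.64),int(y*.64); print(n,W[r,c].round(3))
s=robot.read_state(); T=R.from_rotvec(s['orientation']).as_matrix(); print(T.round(3))
print(shift(s,[.5,-.1,.4],0))
from plant import optics
i=optics.camera_info('wrist');V=np.array(i['view']); print(i['camera_matrix'],i['dist']); C=-V[:3,:3].T@V[:3,3]; print('cam in tool',T.T@(C-s['tool_pos']),(V[:3,:3]@T).round(3))
E
```

```text
p17 [0.449 0.25  0.065]
p35 [0.444 0.083 0.069]
p52 [ 0.454 -0.083  0.063]
p70 [ 0.453 -0.277  0.067]
sw [ 0.623 -0.117  0.039]
clamp [0.638 0.173 0.049]
c1 [ 0.589  0.208 -0.002]
c2 [ 0.611 -0.159  0.007]
torch [ 0.604 -0.439  0.134]
[[ 0.958  0.287 -0.   ]
 [ 0.287 -0.958  0.002]
 [ 0.    -0.002 -1.   ]]
(array([ 450.3, -360.6, -164.7]), np.float64(-1.28))
[[292.26462152   0.         257.5636169 ]
 [  0.         292.26462152 192.63068257]
 [  0.           0.           1.        ]] [-0.07442997  0.          0.          0.          0.        ]
cam in tool [ 7.68930281e-02  3.96686957e-05 -1.48812887e-01] [[ 0.001  1.     0.001]
 [-0.962  0.001 -0.274]
 [-0.274 -0.     0.962]]
```

```bash
python3 -m inch '{"travel": [[0,0,-0.04],[0,0,-0.08],[0.04,-0.03,-0.12],[0.08,-0.06,-0.145],[0.12,-0.09,-0.145],[0.16,-0.12,-0.145],[0.20,-0.16,-0.145],[0.24,-0.2,-0.145],[0.27,-0.23,-0.145],[0.30,-0.26,-0.145]], "spin": [0,0,-0.1,-0.2,-0.32,-0.44,-0.56,-0.68,-0.8,-0.9]}' 0
python3 - <<'E'
from h import *
from plant import robot
s=robot.read_state(); print(s['q'],shift(s,[.5,.03,.38],0))
E
```

```text
t: 0.93
tool_pos: [0.3462, -0.3079, 0.3796]
orientation: [-2.596, -1.77, -0.0]
force: [0.9, 0.0, -0.7]
opening: 0.093
gripper_force: 0.0
[-8.37690901e-01 -2.53322718e-01  1.59697003e+00  9.68912830e-05
  1.79814056e+00 -4.63608235e-01] (array([370.7,  19.7,  -0.4]), np.float64(-0.374))
```

```bash
python3 -m inch '{"travel": [[0.37,0.02,0],[0.37,0.02,0],[0.37,0.02,0],[0.37,0.02,0],[0.37,0.02,0],[0.37,0.02,0],[0.37,0.02,0],[0.37,0.02,0],[0.37,0.02,0],[0.37,0.02,0]], "spin": [-0.09,-0.18,-0.27,-0.374,-0.374,-0.374,-0.374,-0.374,-0.374,-0.374]}'
python3 - <<'E'
from h import *; import pickle
from plant import robot, optics
s=robot.read_state(); print(s['tool_pos'],shift(s,[.5,.03,.38],0),s['t'],np.abs(s['dq']).max())
i=optics.camera_info('wrist'); p,d=optics.read_camera('wrist'); pickle.dump((p,d,i,s),open('pics/w1.pkl','wb'))
cv2.imwrite('pics/w1.png',cv2.resize(p[:,:,::-1],(800,600),interpolation=cv2.INTER_CUBIC))
E
```

```text
t: 1.77
tool_pos: [0.5026, 0.0321, 0.3786]
orientation: [-2.22, -2.219, -0.001]
force: [0.6, 0.5, -1.0]
opening: 0.0932
gripper_force: 0.0
[0.5026177  0.03209413 0.37857021] (array([-2.1, -2.6, -1.4]), np.float64(-0.0)) 1.7667 0.11297598530510208
```

View pics/w1.png

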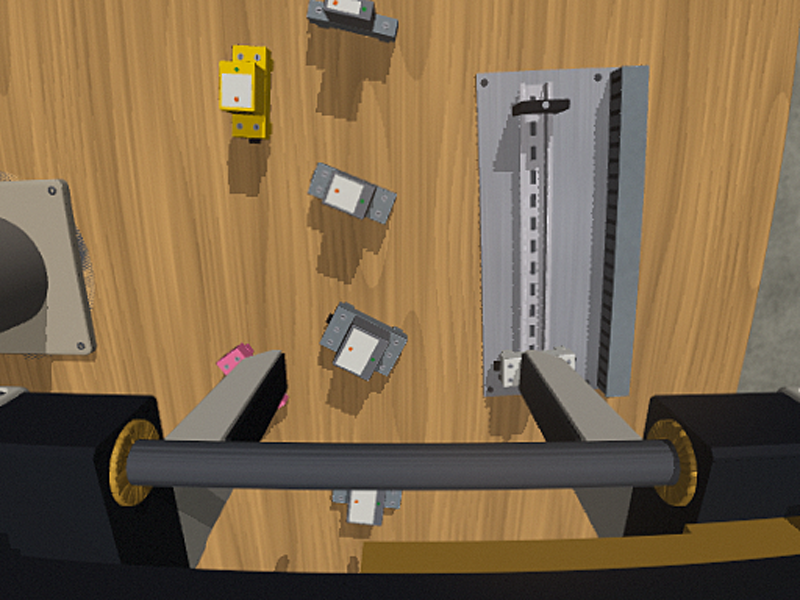

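The wrist view shows the rail from the clamp (540,105) to the switch (535,365). The 17 is at (350,10), the 35 at (352,192) and the 52 at (363,342). The 70 is at (365,505), partly hidden by the gripper.

```bash
cat >> h.py <<'E'
def rect(P):
    c,(a,b),t=cv2.minAreaRect((P[:,:2]*1000).astype(np.float32))
    if a<b: a,b,t=b,a,t+90
    return np.round([*c,a,b],1),round((t+90)%180-90,1)
def psu(W,c,r=.065):
    Q=W[np.hypot(W[...,0]-c[0],W[...,1]-c[1])<r]; zs=Q[:,2]
    top=Q[(zs>.058)&(zs<.071)]; print(' top z',np.round(np.median(top[:,2]),4),len(top),'nose',*rect(top))
    print(' all',*rect(Q[(zs>.018)&(zs<.071)]))
    sh=Q[(zs>.025)&(zs<.035)]; print(' shoulders',len(sh),*rect(sh))
def panel(W):
    Q=W.reshape(-1,3); Q=Q[np.isfinite(Q).all(1)]
    m=(Q[:,0]>.58)&(Q[:,0]<.72)&(Q[:,1]>-.18)&(Q[:,1]<.22); Q=Q[m]; z=Q[:,2]
    d=Q[(z>.031)&(z<.041)&(Q[:,0]>.685)]
    rl=Q[(z>.0145)&(z<.0215)&(Q[:,1]>-.08)&(Q[:,1]<.14)&(Q[:,0]<.68)]
    ys=np.arange(-.08,.14,.01); mids=[]
    for y in ys:
        k=rl[np.abs(rl[:,1]-y)<.006]
        if len(k)>8: mids.append([y,(k[:,0].min()+k[:,0].max())/2,np.ptp(k[:,0])])
    mids=np.array(mids); f=np.polyfit(mids[:,0],mids[:,1],1); print(' rail x=%.4f + %.4f*y'%(f[1],f[0]),'width',np.median(mids[:,2]),'resid',np.std(mids[:,1]-np.polyval(f,mids[:,0])),'z',np.median(rl[:,2]))
    return Q,f
E
python3 - <<'E'
from h import *; import pickle
p,d,i,s=pickle.load(open('pics/w1.pkl','rb')); d=np.where(d>0,d,np.nan); W=cloud(p,d,i)
for n,c in dict(p17=(.449,.25),p35=(.444,.083),p52=(.454,-.083)).items(): print(n); psu(W,c)
Q,f=panel(W)
k=Q[(Q[:,1]>.15)&(Q[:,2]>.043)&(Q[:,2]<.055)]; print('clamp',*rect(k))
k=Q[(Q[:,1]<-.07)&(Q[:,2]>.03)&(Q[:,2]<.09)&(Q[:,0]<.685)]; print('sw',*rect(k),np.percentile(k[:,1],[1,50,99]))
print('bench z',np.nanmedian(W[300:310,220:300,2]))
E
```

```text
p17
 top z 0.0644 369 nose [452.5 259.5  45.9  18.5] -13.2
 all [451.8 259.3  90.4  18.7] -12.5
 shoulders 384 [451.8 259.3  90.2  18.3] -12.7
p35
 top z 0.0644 642 nose [447.8  87.3  45.   33.9] -22.7
 all [448.4  87.1  88.8  35.9] -22.0
 shoulders 511 [448.3  87.2  88.6  35.5] -21.8
p52
 top z 0.0642 781 nose [456.1 -81.2  52.9  45.2] 62.5
 all [456.1 -81.   90.7  53.4] -27.7
 shoulders 667 [456.4 -81.3  90.   53.4] -27.6
 rail x=0.6549 + -0.0650*y width 0.034602560987284314 resid 0.0004979116615701142 z 0.017507915375796497
clamp [642.4 175.3  48.2  10.8] 5.2
sw [ 651.7 -115.3   67.6   37.1] 3.5 [-0.13428572 -0.11362599 -0.09522952]
bench z 0.46317222886290943
```

```bash
python3 -m inch '{"travel": [[-0.3,0,0],[-0.3,0,0],[-0.3,0,0],[-0.3,0,0],[-0.3,0,0],[-0.3,0,0],[-0.3,0,0],[-0.3,0,0],[-0.3,0,0],[-0.3,0,0]], "spin": [0,0,0,0,0,0,0,0,0,0]}' 
python3 -m inch '{"travel": [[0,0,0],[0,0,0],[0,0,0]], "spin": [0,0,0]}' 
python3 - <<'E'
from h import *; import pickle
from plant import robot, optics
s=robot.read_state(); print(s['tool_pos'],s['t'],np.abs(s['dq']).max())
i=optics.camera_info('wrist'); p,d=optics.read_camera('wrist'); pickle.dump((p,d,i,s),open('pics/w2.pkl','wb'))
cv2.imwrite('pics/w2.png',cv2.resize(p[:,:,::-1],(800,600),interpolation=cv2.INTER_CUBIC))
d=np.where(d>0,d,np.nan); W=cloud(p,d,i)
for n,c in dict(p52=(.456,-.081),p70=(.453,-.277)).items(): print(n); psu(W,c)
Q,f=panel(W); k=Q[(Q[:,1]<-.07)&(Q[:,2]>.03)&(Q[:,2]<.09)&(Q[:,0]<.685)]; print('sw',*rect(k))
k=k[k[:,2]<.08];print('sw low',*rect(k))
E
```

```text
t: 2.65
tool_pos: [0.499, -0.2743, 0.3793]
orientation: [-2.23, -2.211, -0.0]
force: [-0.2, 1.2, 0.1]
opening: 0.0928
gripper_force: 0.0
t: 2.9
tool_pos: [0.5001, -0.2723, 0.3803]
orientation: [2.226, 2.217, 0.0]
force: [0.1, -0.5, -0.0]
opening: 0.0928
gripper_force: 0.0
[ 0.50005381 -0.27227244  0.38025372] 2.9 0.005023723067958166
p52
 top z 0.0645 1198 nose [455.8 -81.5  53.1  46. ] 63.5
 all [456.3 -81.9  90.6  53.2] -26.8
 shoulders 869 [456.1 -82.   90.3  53.1] -27.2
p70
 top z 0.0643 1208 nose [ 457.4 -277.7   70.4   45.1] 83.2
 all [ 457.5 -277.5   90.7   70.7] -6.9
 shoulders 981 [ 457.3 -277.5   90.4   70.2] -7.0
 rail x=0.6552 + -0.0516*y width 0.0349717214106412 resid 0.0005370676858586451 z 0.017889174563110018
sw [ 651.9 -115.5   66.1   37. ] 3.5
sw low [ 651.9 -115.5   66.1   37. ] 3.5
```

View pics/w2.png

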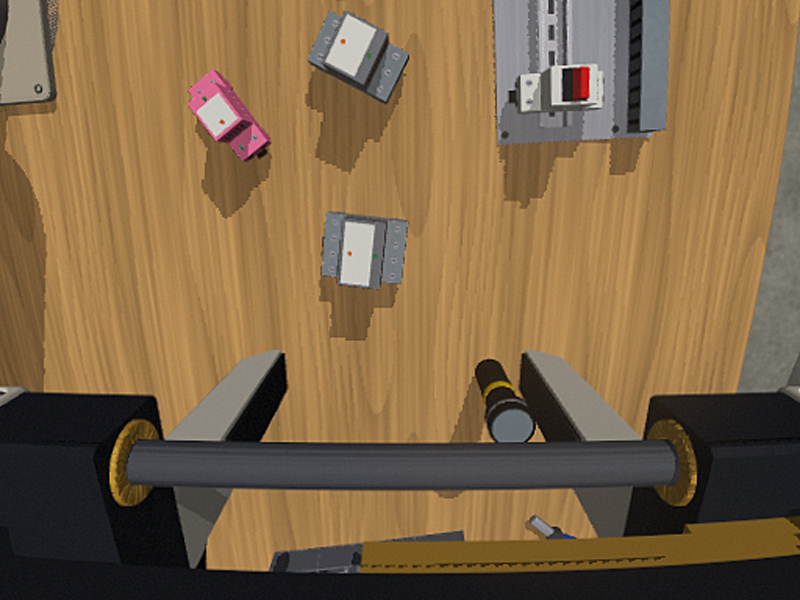

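The second wrist view shows the 70 at (365,250), unobstructed, with the switch at (560,88) and the torch at (505,400), which stays clear. Next I approach the 70.

```bash
python3 - <<'E'
from h import *
from plant import robot
s=robot.read_state()
print(s['tool_pos'],shift(s,[.4573,-.2776,.052],np.radians(-6.9)),shift(s,[.4573,-.2776,.052],np.radians(0)))
E
```

```text
[ 0.50006577 -0.27239053  0.38020839] (array([ -5.3, -42.9, 328.2]), np.float64(0.116)) (array([ -5.3, -42.9, 328.2]), np.float64(-0.004))
```

```bash
python3 -m inch '{"travel": [[-0.005,-0.04,0.02],[-0.005,-0.043,0.06],[-0.005,-0.043,0.1],[-0.005,-0.043,0.14],[-0.005,-0.043,0.18],[-0.005,-0.043,0.22],[-0.005,-0.043,0.25],[-0.005,-0.043,0.28],[-0.005,-0.043,0.29],[-0.005,-0.043,0.29]], "spin": [0.1,0.116,0.116,0.116,0.116,0.116,0.116,0.116,0.116,0.116]}'
python3 -m inch '{"travel": [[0,0,0],[0,0,0]], "spin": [0,0]}'
python3 - <<'E'
from h import *
from plant import robot
s=robot.read_state()
print(s['tool_pos'],shift(s,[.4573,-.2776,.052],np.radians(-6.9)))
E
```

```text
t: 3.78
tool_pos: [0.455, -0.2763, 0.0868]
orientation: [-2.347, -2.079, 0.002]
force: [-0.9, 0.2, -0.1]
opening: 0.093
gripper_force: 0.0
t: 3.95
tool_pos: [0.4583, -0.2792, 0.0924]
orientation: [2.35, 2.08, 0.001]
force: [0.0, -0.1, 1.0]
opening: 0.093
gripper_force: 0.0
[ 0.45827757 -0.27920272  0.09241731] (array([ 1.5, -1.3, 40.4]), np.float64(-0.001))
```

```bash
python3 -m inch '{"travel": [[0,-0.001,0.02],[0,-0.001,0.034],[0,-0.001,0.038],[0,-0.001,0.038],[0,-0.001,0.038]], "spin": [0,0,0,0,0]}'
python3 -m inch '{"travel": [[0,0,0],[0,0,0],[0,0,0],[0,0,0],[0,0,0],[0,0,0],[0,0,0],[0,0,0]], "spin": [0,0,0,0,0,0,0,0]}' 1 30
python3 - <<'E'
from h import *
from plant import robot
s=robot.read_state()
print(s['tool_pos'],shift(s,[.4573,-.2776,.052],np.radians(-6.9)))
E
```

```text
t: 4.37
tool_pos: [0.4567, -0.2789, 0.0535]
orientation: [2.351, 2.081, 0.001]
force: [0.6, -0.9, 0.7]
opening: 0.0929
gripper_force: 0.0
t: 5.03
tool_pos: [0.4559, -0.2782, 0.0518]
orientation: [2.353, 2.082, 0.0]
force: [-0.2, -0.4, -1.1]
opening: 0.0445
gripper_force: 30.0
[ 0.45588263 -0.2782348   0.05181668] (array([ 0.8,  1.3, -0.2]), np.float64(-0.002))
```

```bash
python3 -m inch '{"travel": [[0,0,-0.015],[0,0,-0.04],[0,0,-0.08],[0,0,-0.12],[0,0,-0.13],[0,0,-0.13]], "spin": [0,0,0,0,0,0]}'
python3 - <<'E'
from h import *
from plant import robot
s=robot.read_state()
print(s['opening'],s['tool_pos'],shift(s,[.6582,-.0526,.16],np.radians(3.5)))
E
```

```text
t: 5.53
tool_pos: [0.4579, -0.2798, 0.1862]
orientation: [2.347, 2.077, 0.002]
force: [0.4, 0.0, -2.9]
opening: 0.0452
gripper_force: 30.0
0.04522289308345513 [ 0.45785592 -0.27978343  0.18616705] (array([250. , 171. ,  26.3]), np.float64(-0.183))
```

```bash
python3 -m inch '{"travel": [[0.03,0.02,0],[0.06,0.04,0],[0.09,0.06,0],[0.12,0.08,0],[0.15,0.1,0],[0.18,0.12,0],[0.21,0.14,0],[0.235,0.16,0],[0.248,0.17,0],[0.248,0.17,0]], "spin": [-0.02,-0.04,-0.06,-0.08,-0.1,-0.12,-0.14,-0.16,-0.183,-0.183]}'
python3 -m inch '{"travel": [[0,0,0],[0,0,0],[0,0,0],[0,0,0]], "spin": [0,0,0,0]}'
python3 - <<'E'
from h import *; import pickle
from plant import robot, optics
s=robot.read_state(); print(s['tool_pos'],s['opening'],shift(s,[.6582,-.0526,.1],np.radians(3.5)))
i=optics.camera_info('wrist'); p,d=optics.read_camera('wrist'); pickle.dump((p,d,i,s),open('pics/w3.pkl','wb'))
cv2.imwrite('pics/w3.png',cv2.resize(p[:,:,::-1],(800,600),interpolation=cv2.INTER_CUBIC))
d=np.where(d>0,d,np.nan); W=cloud(p,d,i)
Q,f=panel(W)
E
```

```text
t: 6.37
tool_pos: [0.6549, -0.0491, 0.1777]
orientation: [-2.144, -2.29, 0.002]
force: [1.1, -0.7, -3.0]
opening: 0.0451
gripper_force: 30.0
t: 6.7
tool_pos: [0.6539, -0.0538, 0.1813]
orientation: [-2.154, -2.286, 0.001]
force: [0.2, 0.2, -2.5]
opening: 0.0448
gripper_force: 30.0
[ 0.65387875 -0.05382735  0.18127423] 0.044828873007364475 (array([ 1. ,  4.5, 81.3]), np.float64(-0.002))
 rail x=0.6549 + -0.0646*y width 0.03490676029086914 resid 0.0002112245889648746 z 0.017744628126885462
```

View pics/w3.png

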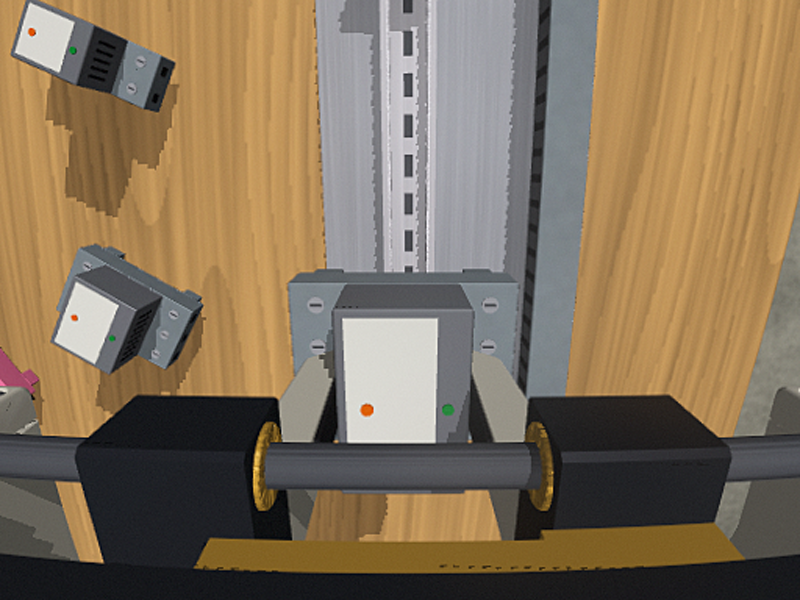

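The wrist view shows the 70 hanging level and square over the rail, with its front edge at row 275 and the rail at column 408. I lower it to just above the rail, then seat it.

```bash
python3 -m inch '{"travel": [[0.001,0.0045,0.03],[0.001,0.0045,0.06],[0.001,0.0045,0.08],[0.001,0.0045,0.09],[0.001,0.0045,0.095],[0.001,0.0045,0.095],[0.001,0.0045,0.095],[0.001,0.0045,0.095]], "spin": [-0.003,-0.003,-0.003,-0.003,-0.003,-0.003,-0.003,-0.003]}'
python3 - <<'E'
from h import *
from plant import robot
s=robot.read_state(); print(s['tool_pos'],shift(s,[.6582,-.0526,.06],np.radians(3.65)))
E
```

```text
t: 7.42
tool_pos: [0.6605, -0.0518, 0.0891]
orientation: [2.148, 2.289, 0.003]
force: [0.7, -0.6, -2.9]
opening: 0.045
gripper_force: 30.0
[ 0.66051683 -0.05182171  0.08913205] (array([-0.6, -2.5, 29.1]), np.float64(0.0))
```

```bash
python3 -m inch '{"travel": [[-0.001,-0.001,0.01],[-0.001,-0.002,0.018],[-0.001,-0.002,0.023],[-0.001,-0.002,0.026],[-0.001,-0.002,0.028],[-0.001,-0.002,0.028],[-0.001,-0.002,0.028]], "spin": [0,0,0,0,0,0,0]}'
python3 - <<'E'
from h import *
from plant import robot
s=robot.read_state(); print(s['tool_pos'],shift(s,[.6582,-.0526,.06],np.radians(3.65)))
E
```

```text
t: 8.0
tool_pos: [0.6565, -0.0525, 0.0598]
orientation: [-2.148, -2.291, 0.002]
force: [-8.8, 1.1, 9.6]
opening: 0.0446
gripper_force: 30.0
[ 0.65651459 -0.05252971  0.05976243] (array([-0.2,  1.7, -0.2]), np.float64(0.0))
```

```bash
python3 -m inch '{"travel": [[0,0.001,0.001],[0,0.001,0.001],[0,0.001,0.001]], "spin": [0,0,0]}'
python3 - <<'E'
from h import *; import pickle
from plant import robot, optics
s=robot.read_state()
i=optics.camera_info('wrist'); p,d=optics.read_camera('wrist')
d=np.where(d>0,d,np.nan); W=cloud(p,d,i); Q=W[np.hypot(W[...,0]-.658,W[...,1]+.0526)<.07]; z=Q[:,2]
k=Q[(z>.03)&(z<.045)]; print('shoulder z (want .038)',np.median(k[:,2]),*rect(k)); k=Q[(z>.06)&(z<.082)]; print('top z (.0725)',np.median(k[:,2]),*rect(k))
E
```

```text
t: 8.25
tool_pos: [0.6572, -0.0526, 0.0597]
orientation: [-2.148, -2.29, 0.003]
force: [-14.0, 0.2, 17.8]
opening: 0.0442
gripper_force: 30.0
shoulder z (want .038) 0.037649361869824385 [658.6 -67.3 101.   90.7] -86.5
top z (.0725) 0.0722645815727535 [658.4 -62.9  92.3  75.7] -86.6
```

```bash
python3 -m inch '{"travel": [[0,0,0],[0,0,0],[0,0,0],[0,0,0]], "spin": [0,0,0,0]}' 0.2
python3 -m inch '{"travel": [[0,0,-0.02],[0,0,-0.06],[0,0,-0.1],[0,0,-0.14],[0,0,-0.18],[0,0,-0.22],[0,0,-0.22]], "spin": [0,0,0,0,0,0,0]}' 0
python3 - <<'E'
from h import *
from plant import robot
s=robot.read_state(); print(s['tool_pos'],shift(s,[.456,-.0815,.092],np.radians(-27.2)))
E
```

```text
t: 8.63
tool_pos: [0.6583, -0.0525, 0.0577]
orientation: [2.149, 2.291, 0.0]
force: [-0.1, 0.1, -0.0]
opening: 0.0668
gripper_force: 0.0
t: 9.22
tool_pos: [0.6618, -0.0531, 0.2893]
orientation: [2.141, 2.282, 0.013]
force: [1.8, -0.2, 1.8]
opening: 0.0931
gripper_force: 0.0
[ 0.66176798 -0.05305117  0.28927782] (array([ -14.6, -210.1,  194.2]), np.float64(0.539))
```

```bash
python3 -m inch '{"travel": [[-0.002,-0.03,0],[-0.004,-0.06,0],[-0.006,-0.09,0],[-0.008,-0.12,0],[-0.01,-0.15,0.02],[-0.012,-0.18,0.04],[-0.014,-0.2,0.06],[-0.014,-0.208,0.08],[-0.014,-0.208,0.08],[-0.014,-0.208,0.08]], "spin": [0.07,0.14,0.21,0.28,0.35,0.42,0.49,0.539,0.539,0.539]}'
python3 -m inch '{"travel": [[0,0,0],[0,0,0],[0,0,0]], "spin": [0,0,0]}'
python3 - <<'E'
from h import *; import pickle
from plant import robot, optics
s=robot.read_state()
i=optics.camera_info('wrist'); p,d=optics.read_camera('wrist')
cv2.imwrite('pics/w4.png',cv2.resize(p[:,:,::-1],(800,600),interpolation=cv2.INTER_CUBIC))
d=np.where(d>0,d,np.nan); W=cloud(p,d,i); psu(W,(.456,-.0815)); 
s=robot.read_state(); print(s['tool_pos'],shift(s,[.456,-.0815,.052],np.radians(-27.2)))
Q=W[np.hypot(W[...,0]-.658,W[...,1]+.0526)<.075]; z=Q[:,2]
k=Q[(z>.033)&(z<.043)]; print('shoulder',np.median(k[:,2]),*rect(k)); k=Q[(z>.068)&(z<.077)]; print('top z (.0725)',np.median(k[:,2]),*rect(k))
E
```

```text
t: 10.05
tool_pos: [0.4509, -0.0797, 0.1972]
orientation: [-2.68, -1.637, 0.001]
force: [0.5, -0.5, 0.6]
opening: 0.0932
gripper_force: 0.0
t: 10.3
tool_pos: [0.4529, -0.0799, 0.1993]
orientation: [2.679, 1.637, 0.002]
force: [-0.2, 0.4, 0.9]
opening: 0.0933
gripper_force: 0.0
 top z 0.0644 2257 nose [456.5 -81.2  52.1  45. ] 62.7
 all [456.4 -81.2  90.3  52.4] -27.3
 shoulders 1706 [456.4 -81.2  90.4  52.3] -27.2
[ 0.45267272 -0.07989925  0.19902817] (array([  0. ,   3.4, 147. ]), np.float64(0.001))
shoulder 0.03777782401225148 [658.7 -70.5 107.4  91.4] -86.5
top z (.0725) 0.07236060781682463 [658.8 -72.2 110.8  46.6] -86.1
```

View pics/w4.png

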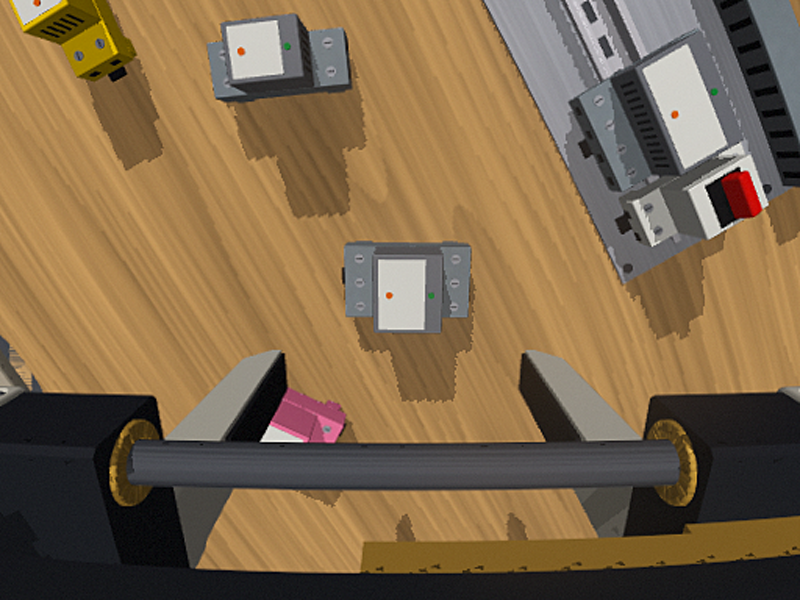

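The third look shows the 52 at (408,285) square between the open fingers. The 70 sits beside the switch, and the pink one is clear of the fingers.

```bash
python3 -m inch '{"travel": [[0,0.0035,0.03],[0,0.0035,0.06],[0,0.0035,0.09],[0,0.0035,0.12],[0,0.0035,0.135],[0,0.0035,0.142],[0,0.0035,0.146],[0,0.0035,0.147],[0,0.0035,0.147]], "spin": [0,0,0,0,0,0,0,0,0]}'
python3 - <<'E'
from h import *
from plant import robot
s=robot.read_state(); print(s['tool_pos'],shift(s,[.4564,-.0812,.052],np.radians(-27.2)))
E
```

```text
t: 11.1
tool_pos: [0.4557, -0.0817, 0.052]
orientation: [2.68, 1.636, 0.002]
force: [-0.0, -0.2, 0.6]
opening: 0.0925
gripper_force: 0.0
[ 0.45570039 -0.08169487  0.05199713] (array([ 0.8,  0.4, -0. ]), np.float64(-0.0))
```

```bash
python3 -m inch '{"travel": [[0,0,0],[0,0,0],[0,0,0],[0,0,0],[0,0,0],[0,0,0],[0,0,0],[0,0,0]], "spin": [0,0,0,0,0,0,0,0]}' 1 30
python3 -m inch '{"travel": [[0,0,-0.015],[0,0,-0.04],[0,0,-0.08],[0,0,-0.12],[0,0,-0.13],[0,0,-0.13],[0,0,-0.13]], "spin": [0,0,0,0,0,0,0]}'
python3 - <<'E'
from h import *
from plant import robot
s=robot.read_state()
print(s['opening'],s['tool_pos'],shift(s,[.6538,.0185,.18],np.radians(3.65)))
E
```

```text
t: 11.77
tool_pos: [0.4546, -0.0815, 0.0508]
orientation: [2.682, 1.636, 0.0]
force: [0.6, -0.3, -1.3]
opening: 0.0453
gripper_force: 30.0
t: 12.35
tool_pos: [0.4547, -0.0815, 0.1804]
orientation: [2.681, 1.636, 0.001]
force: [-1.0, -0.5, -2.0]
opening: 0.0448
gripper_force: 30.0
0.04482020216560952 [ 0.45467304 -0.08145474  0.18039686] (array([180. , 131.4,   0.5]), np.float64(-0.539))
```

```bash
python3 -m inch '{"travel": [[0.025,0.018,0],[0.05,0.036,0],[0.075,0.054,0],[0.1,0.072,0],[0.125,0.09,0],[0.15,0.108,0],[0.17,0.124,0],[0.18,0.131,0],[0.18,0.131,0],[0.18,0.131,0]], "spin": [-0.07,-0.14,-0.21,-0.28,-0.35,-0.42,-0.49,-0.539,-0.539,-0.539]}'
python3 -m inch '{"travel": [[0,0,0],[0,0,0],[0,0,0],[0,0,0]], "spin": [0,0,0,0]}'
python3 - <<'E'
from h import *
from plant import robot, optics
s=robot.read_state()
print(s['tool_pos'],shift(s,[.6538,.0185,.09],np.radians(3.65)))
i=optics.camera_info('wrist'); p,d=optics.read_camera('wrist')
cv2.imwrite('pics/w5.png',cv2.resize(p[:,:,::-1],(800,600),interpolation=cv2.INTER_CUBIC))
d=np.where(d>0,d,np.nan); W=cloud(p,d,i); panel(W)
E
```

```text
t: 13.18
tool_pos: [0.6517, 0.019, 0.1769]
orientation: [-2.147, -2.288, 0.006]
force: [-0.6, 0.0, -1.8]
opening: 0.0446
gripper_force: 30.0
t: 13.52
tool_pos: [0.653, 0.0183, 0.181]
orientation: [2.15, 2.29, 0.0]
force: [-0.8, 0.1, -0.5]
opening: 0.045
gripper_force: 30.0
[0.65297255 0.01827793 0.18101159] (array([ 0.2,  0.8, 91. ]), np.float64(-0.001))
 rail x=0.6548 + -0.0642*y width 0.03487695418498371 resid 0.0001969758272944893 z 0.01770352792980543
```

```bash
python3 -m inch '{"travel": [[0,0.001,0.03],[0,0.001,0.06],[0,0.001,0.08],[0,0.001,0.09],[0,0.001,0.1],[0,0.001,0.107],[0,0.001,0.113],[0,0.001,0.117],[0,0.001,0.12],[0,0.001,0.12]], "spin": [0,0,0,0,0,0,0,0,0,0]}'
python3 -m inch '{"travel": [[0,0,0.001],[0,0,0.001],[0,0,0.001]], "spin": [0,0,0]}'
python3 - <<'E'
from h import *
from plant import robot, optics
s=robot.read_state()
print(s['tool_pos'],shift(s,[.6538,.0185,.06],np.radians(3.65)))
i=optics.camera_info('wrist'); p,d=optics.read_camera('wrist')
d=np.where(d>0,d,np.nan); W=cloud(p,d,i); Q=W[np.hypot(W[...,0]-.6538,W[...,1]-.019)<.055]; z=Q[:,2]
k=Q[(z>.03)&(z<.045)]; print('shoulder z (want .038)',np.median(k[:,2]),*rect(k)); k=Q[(z>.06)&(z<.082)]; print('top z (.0725)',np.median(k[:,2]),*rect(k))
E
```

```text
t: 14.4
tool_pos: [0.6546, 0.0188, 0.0608]
orientation: [2.149, 2.291, 0.0]
force: [0.5, 0.9, -1.5]
opening: 0.045
gripper_force: 30.0
t: 14.65
tool_pos: [0.6547, 0.0188, 0.0603]
orientation: [2.149, 2.291, 0.001]
force: [-0.1, 1.2, -0.4]
opening: 0.0449
gripper_force: 30.0
[0.65474833 0.01879492 0.06033616] (array([-0.2, -1. ,  0.3]), np.float64(0.0))
shoulder z (want .038) 0.0389647648516974 [655.4  13.6  90.8  64.3] 3.6
top z (.0725) 0.07344041435593762 [656.1   5.   81.8  75.7] -86.6
```

Shoulders are 1 mm high with no contact yet, so I press down another 1.5 mm.

```bash
python3 -m inch '{"travel": [[0,0,0.001],[0,0,0.0015],[0,0,0.0018],[0,0,0.0018],[0,0,0.0018]], "spin": [0,0,0,0,0]}'
python3 - <<'E'
from h import *
from plant import robot, optics
i=optics.camera_info('wrist'); p,d=optics.read_camera('wrist')
d=np.where(d>0,d,np.nan); W=cloud(p,d,i); Q=W[np.hypot(W[...,0]-.6538,W[...,1]-.019)<.055]; z=Q[:,2]
k=Q[(z>.03)&(z<.045)]; print('shoulder z (want .038)',np.median(k[:,2]))
E
```

```text
t: 15.12
tool_pos: [0.6547, 0.0188, 0.0589]
orientation: [2.149, 2.291, 0.001]
force: [-2.4, 0.5, 5.2]
opening: 0.0448
gripper_force: 30.0
shoulder z (want .038) 0.03762578243060314
```

Contact made and seated. I release, lift and head for the 35.

```bash
python3 -m inch '{"travel": [[0,0,0],[0,0,0],[0,0,0],[0,0,0]], "spin": [0,0,0,0]}' 0.2
python3 -m inch '{"travel": [[0,0,-0.02],[0,0,-0.06],[0,0,-0.1],[0,0,-0.14],[0,0,-0.16],[0,0,-0.16],[0,0,-0.16]], "spin": [0,0,0,0,0,0,0]}' 0
python3 - <<'E'
from h import *
from plant import robot
s=robot.read_state(); print(s['tool_pos'],shift(s,[.4482,.087,.18],np.radians(-22.1)))
E
```

```text
t: 15.5
tool_pos: [0.6543, 0.0188, 0.0578]
orientation: [-2.149, -2.291, 0.0]
force: [1.0, -0.0, -0.0]
opening: 0.0669
gripper_force: 0.0
t: 16.08
tool_pos: [0.6556, 0.0187, 0.2202]
orientation: [2.147, 2.289, 0.004]
force: [-0.4, 0.4, -1.1]
opening: 0.093
gripper_force: 0.0
[0.65557917 0.01874108 0.22019291] (array([  81.4, -202.8,   39.3]), np.float64(0.45))
```

```bash
python3 -m inch '{"travel": [[0.012,-0.03,0],[0.024,-0.06,0],[0.036,-0.09,0],[0.048,-0.12,0],[0.06,-0.15,0.01],[0.07,-0.175,0.02],[0.08,-0.2,0.03],[0.081,-0.203,0.035],[0.081,-0.203,0.035],[0.081,-0.203,0.035]], "spin": [0.06,0.12,0.18,0.24,0.3,0.36,0.42,0.45,0.45,0.45]}'
python3 -m inch '{"travel": [[0,0,0],[0,0,0],[0,0,0],[0,0,0]], "spin": [0,0,0,0]}'
python3 - <<'E'
from h import *
from plant import robot, optics
i=optics.camera_info('wrist'); p,d=optics.read_camera('wrist')
d=np.where(d>0,d,np.nan); W=cloud(p,d,i); psu(W,(.448,.087)); psu(W,(.452,.259))
s=robot.read_state(); print(s['tool_pos'],shift(s,[.4482,.087,.052],np.radians(-22.1)))
E
```

```text
t: 16.92
tool_pos: [0.4457, 0.0866, 0.1815]
orientation: [-2.604, -1.756, 0.003]
force: [0.8, -0.2, 0.2]
opening: 0.0929
gripper_force: 0.0
t: 17.25
tool_pos: [0.4472, 0.0864, 0.1832]
orientation: [2.606, 1.754, 0.0]
force: [0.2, 0.4, 0.6]
opening: 0.0926
gripper_force: 0.0
 top z 0.0643 1687 nose [448.3  87.8  45.1  34.3] -22.3
 all [448.3  87.6  90.2  35. ] -22.4
 shoulders 1263 [448.3  87.5  90.2  35. ] -22.4
 top z 0.0644 1040 nose [452.2 259.2  45.8  17.6] -13.1
 all [452.4 259.3  91.1  18.7] -12.9
 shoulders 1058 [452.3 259.5  90.8  18.3] -12.9
[0.44710556 0.08646867 0.18319168] (array([  0.9,   0.8, 131.2]), np.float64(-0.0))
```

```bash
python3 -m inch '{"travel": [[0.001,0.001,0.03],[0.001,0.001,0.06],[0.001,0.001,0.09],[0.001,0.001,0.11],[0.001,0.001,0.12],[0.001,0.001,0.127],[0.001,0.001,0.13],[0.001,0.001,0.13],[0.001,0.001,0.13]], "spin": [0.003,0.003,0.003,0.003,0.003,0.003,0.003,0.003,0.003]}'
python3 -m inch '{"travel": [[0,0,0],[0,0,0],[0,0,0],[0,0,0],[0,0,0],[0,0,0],[0,0,0],[0,0,0]], "spin": [0,0,0,0,0,0,0,0]}' 1 30
python3 - <<'E'
from h import *
from plant import robot
s=robot.read_state(); print(s['tool_pos'],shift(s,[.4483,.0875,.052],np.radians(-22.3)))
E
python3 -m inch '{"travel": [[0,0,-0.015],[0,0,-0.04],[0,0,-0.08],[0,0,-0.12],[0,0,-0.13],[0,0,-0.13],[0,0,-0.13]], "spin": [0,0,0,0,0,0,0]}'
python3 - <<'E'
from h import *
from plant import robot
s=robot.read_state(); print(s['tool_pos'],shift(s,[.6503,.0727,.18],np.radians(3.65)))
E
```

```text
t: 18.05
tool_pos: [0.4491, 0.0873, 0.0543]
orientation: [2.608, 1.75, 0.003]
force: [-0.1, -0.4, 0.3]
opening: 0.0929
gripper_force: 0.0
t: 18.72
tool_pos: [0.4479, 0.0872, 0.053]
orientation: [-2.609, -1.75, 0.0]
force: [0.7, 0.2, 0.9]
opening: 0.0444
gripper_force: 30.1
[0.44789269 0.08719799 0.05297108] (array([0.4, 0.3, 1. ]), np.float64(0.0))
t: 19.3
tool_pos: [0.4481, 0.0872, 0.1828]
orientation: [2.609, 1.75, 0.001]
force: [-0.2, -0.1, -1.0]
opening: 0.0451
gripper_force: 30.0
[0.44811868 0.08720247 0.1827537 ] (array([ 63.3, 192.6,   2.9]), np.float64(-0.453))
```

```bash
python3 -m inch '{"travel": [[0.01,0.03,0],[0.02,0.06,0],[0.03,0.09,0],[0.04,0.12,0],[0.05,0.15,0],[0.058,0.175,0],[0.063,0.19,0],[0.063,0.192,0],[0.063,0.192,0],[0.063,0.192,0]], "spin": [-0.06,-0.12,-0.18,-0.24,-0.3,-0.36,-0.42,-0.453,-0.453,-0.453]}'
python3 -m inch '{"travel": [[0,0,0],[0,0,0],[0,0,0],[0,0,0]], "spin": [0,0,0,0]}'
python3 - <<'E'
from h import *
from plant import robot
s=robot.read_state(); print(s['tool_pos'],shift(s,[.6503,.0725,.061],np.radians(3.65)))
E
```

```text
t: 20.13
tool_pos: [0.6479, 0.0726, 0.1795]
orientation: [-2.148, -2.287, 0.006]
force: [-1.0, 0.2, -1.2]
opening: 0.045
gripper_force: 30.0
t: 20.47
tool_pos: [0.6492, 0.0728, 0.1832]
orientation: [2.149, 2.291, 0.0]
force: [0.4, -0.1, -1.1]
opening: 0.0452
gripper_force: 30.0
[0.64918019 0.07282769 0.18315592] (array([ -0.4,   1.1, 122.2]), np.float64(0.0))
```

```bash
python3 -m inch '{"travel": [[0,0.001,0.03],[0,0.001,0.06],[0,0.001,0.08],[0,0.001,0.09],[0,0.001,0.1],[0,0.001,0.108],[0,0.001,0.114],[0,0.001,0.119],[0,0.001,0.122],[0,0.001,0.122]], "spin": [0,0,0,0,0,0,0,0,0,0]}'
python3 -m inch '{"travel": [[0,0,0.0005],[0,0,0.001],[0,0,0.001],[0,0,0.001]], "spin": [0,0,0,0]}'
python3 - <<'E'
from h import *
from plant import robot, optics
s=robot.read_state(); print(s['tool_pos'],shift(s,[.6503,.0725,.061],np.radians(3.65)))
i=optics.camera_info('wrist'); p,d=optics.read_camera('wrist')
d=np.where(d>0,d,np.nan); W=cloud(p,d,i); Q=W[np.hypot(W[...,0]-.6503,W[...,1]-.0725)<.05]; z=Q[:,2]
k=Q[(z>.03)&(z<.045)]; print('shoulder z (want .0377)',np.median(k[:,2]),*rect(k))
E
```

```text
t: 21.3
tool_pos: [0.651, 0.0727, 0.0614]
orientation: [2.149, 2.291, 0.001]
force: [0.1, -0.6, -1.2]
opening: 0.0447
gripper_force: 30.0
t: 21.63
tool_pos: [0.651, 0.0728, 0.061]
orientation: [2.149, 2.291, 0.001]
force: [-1.1, 0.6, 5.3]
opening: 0.0448
gripper_force: 30.0
[0.65104011 0.07277131 0.06101223] (array([-0.2, -0.8,  0. ]), np.float64(0.0))
shoulder z (want .0377) 0.037607939949337615 [652.2  63.8  90.9  54. ] 4.1
```

Seated with light contact. I release, lift and head for the 17.

```bash
python3 -m inch '{"travel": [[0,0,0],[0,0,0],[0,0,0],[0,0,0]], "spin": [0,0,0,0]}' 0.2
python3 -m inch '{"travel": [[0,0,-0.02],[0,0,-0.06],[0,0,-0.1],[0,0,-0.14],[0,0,-0.16],[0,0,-0.16],[0,0,-0.16]], "spin": [0,0,0,0,0,0,0]}' 0
python3 - <<'E'
from h import *
from plant import robot
s=robot.read_state(); print(s['tool_pos'],shift(s,[.4523,.2593,.18],np.radians(-12.9)))
E
```

```text
t: 22.02
tool_pos: [0.6503, 0.0727, 0.0597]
orientation: [-2.149, -2.291, 0.0]
force: [0.7, -0.4, -0.0]
opening: 0.0667
gripper_force: 0.0
t: 22.6
tool_pos: [0.6516, 0.0728, 0.2221]
orientation: [2.147, 2.289, 0.004]
force: [0.1, 1.0, -1.0]
opening: 0.0931
gripper_force: 0.0
[0.65160935 0.07278359 0.22213008] (array([ 198.9, -187.1,   41.4]), np.float64(0.289))
```

```bash
python3 -m inch '{"travel": [[0.025,-0.023,0],[0.05,-0.046,0],[0.075,-0.07,0],[0.1,-0.094,0],[0.125,-0.118,0.01],[0.15,-0.142,0.02],[0.175,-0.166,0.03],[0.198,-0.187,0.038],[0.198,-0.187,0.038],[0.198,-0.187,0.038]], "spin": [0.04,0.08,0.12,0.16,0.2,0.24,0.27,0.289,0.289,0.289]}'
python3 -m inch '{"travel": [[0,0,0],[0,0,0],[0,0,0],[0,0,0]], "spin": [0,0,0,0]}'
python3 - <<'E'
from h import *
from plant import robot, optics
i=optics.camera_info('wrist'); p,d=optics.read_camera('wrist')
d=np.where(d>0,d,np.nan); W=cloud(p,d,i); psu(W,(.452,.259))
s=robot.read_state(); print(s['tool_pos'],shift(s,[.4523,.2594,.053],np.radians(-12.9)))
E
```

```text
t: 23.43
tool_pos: [0.4488, 0.2587, 0.1793]
orientation: [-2.453, -1.961, 0.007]
force: [0.2, -0.2, 0.3]
opening: 0.0927
gripper_force: 0.0
t: 23.77
tool_pos: [0.4521, 0.2576, 0.1821]
orientation: [2.458, 1.956, 0.0]
force: [-0.2, -0.3, -0.6]
opening: 0.093
gripper_force: 0.0
 top z 0.0642 889 nose [452.7 260.1  44.1  17.8] -13.3
 all [452.5 260.1  90.1  18.1] -12.8
 shoulders 737 [452.5 260.   90.1  17.9] -12.8
[0.45193623 0.25776378 0.18213589] (array([  1.7,  -0. , 129.1]), np.float64(-0.001))
```

```bash
python3 -m inch '{"travel": [[0.002,0.0005,0.03],[0.002,0.0005,0.06],[0.002,0.0005,0.09],[0.002,0.0005,0.11],[0.002,0.0005,0.12],[0.002,0.0005,0.126],[0.002,0.0005,0.129],[0.002,0.0005,0.129],[0.002,0.0005,0.129]], "spin": [0,0,0,0,0,0,0,0,0]}'
python3 -m inch '{"travel": [[0,0,0],[0,0,0],[0,0,0],[0,0,0],[0,0,0],[0,0,0],[0,0,0],[0,0,0]], "spin": [0,0,0,0,0,0,0,0]}' 1 25
python3 - <<'E'
from h import *
from plant import robot
s=robot.read_state(); print(s['tool_pos'],shift(s,[.4526,.2600,.053],np.radians(-12.9)))
E
python3 -m inch '{"travel": [[0,0,-0.015],[0,0,-0.04],[0,0,-0.08],[0,0,-0.12],[0,0,-0.13],[0,0,-0.13],[0,0,-0.13]], "spin": [0,0,0,0,0,0,0]}'
python3 - <<'E'
from h import *
from plant import robot
s=robot.read_state(); print(s['tool_pos'],shift(s,[.6480,.1088,.18],np.radians(3.65)))
E
```

```text
t: 24.57
tool_pos: [0.4533, 0.2606, 0.0545]
orientation: [2.456, 1.957, 0.003]
force: [-0.7, 0.4, 0.8]
opening: 0.0927
gripper_force: 0.0
t: 25.23
tool_pos: [0.4521, 0.2602, 0.053]
orientation: [-2.457, -1.958, 0.0]
force: [-0.6, -0.4, 1.3]
opening: 0.0446
gripper_force: 25.0
[0.45209698 0.26020526 0.05296953] (array([-0.1,  0.5, -0. ]), np.float64(0.0))
t: 25.82
tool_pos: [0.4524, 0.2603, 0.1831]
orientation: [2.457, 1.958, 0.002]
force: [0.8, -0.3, -1.6]
opening: 0.045
gripper_force: 25.0
[0.45242432 0.26033482 0.18308667] (array([-104.1,  224.5,    3.2]), np.float64(-0.289))
```

```bash
python3 -m inch '{"travel": [[-0.015,0.032,0],[-0.03,0.064,0],[-0.045,0.096,0],[-0.06,0.128,0],[-0.075,0.16,0],[-0.09,0.192,0],[-0.1,0.214,0],[-0.104,0.224,0],[-0.104,0.224,0],[-0.104,0.224,0]], "spin": [-0.04,-0.08,-0.12,-0.16,-0.2,-0.24,-0.28,-0.289,-0.289,-0.289]}'
python3 -m inch '{"travel": [[0,0,0],[0,0,0],[0,0,0],[0,0,0]], "spin": [0,0,0,0]}'
python3 - <<'E'
from h import *
from plant import robot, optics
i=optics.camera_info('wrist'); p,d=optics.read_camera('wrist')
cv2.imwrite('pics/w6.png',cv2.resize(p[:,:,::-1],(800,600),interpolation=cv2.INTER_CUBIC))
s=robot.read_state(); print(s['tool_pos'],shift(s,[.6480,.109,.061],np.radians(3.65)))
E
```

```text
t: 26.65
tool_pos: [0.6459, 0.1091, 0.1806]
orientation: [-2.149, -2.287, 0.004]
force: [-0.2, 0.1, -0.7]
opening: 0.0447
gripper_force: 25.0
t: 26.98
tool_pos: [0.6468, 0.1098, 0.1834]
orientation: [2.148, 2.292, 0.001]
force: [-0.7, -0.7, -0.6]
opening: 0.0445
gripper_force: 25.0
[0.64695075 0.10961937 0.18338806] (array([ -0.7,   0.9, 122.4]), np.float64(0.001))
```

View pics/w6.png

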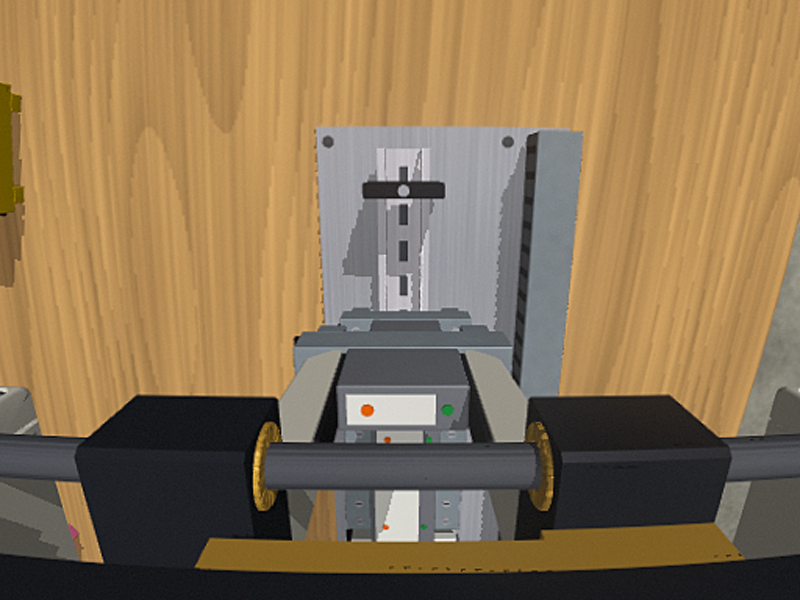

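The 17 hangs level and square at (405,375), over the rail between the seated 35 and the clamp at (403,190).

```bash
python3 -m inch '{"travel": [[-0.0005,0.001,0.03],[-0.0005,0.001,0.06],[-0.0005,0.001,0.08],[-0.0005,0.001,0.09],[-0.0005,0.001,0.1],[-0.0005,0.001,0.108],[-0.0005,0.001,0.114],[-0.0005,0.001,0.119],[-0.0005,0.001,0.122],[-0.0005,0.001,0.122]], "spin": [0,0,0,0,0,0,0,0,0,0]}'
python3 -m inch '{"travel": [[0,0,0.0005],[0,0,0.001],[0,0,0.001],[0,0,0.001]], "spin": [0,0,0,0]}'
python3 - <<'E'
from h import *
from plant import robot, optics
s=robot.read_state(); print(s['tool_pos'],shift(s,[.6480,.109,.061],np.radians(3.65)))
i=optics.camera_info('wrist'); p,d=optics.read_camera('wrist')
d=np.where(d>0,d,np.nan); W=cloud(p,d,i); Q=W[np.hypot(W[...,0]-.648,W[...,1]-.109)<.05]; z=Q[:,2]
k=Q[(z>.03)&(z<.045)&(Q[:,1]>.095)]; print('shoulder z (want .0377)',np.median(k[:,2]),*rect(k))
E
```

```text
t: 27.87
tool_pos: [0.6488, 0.1085, 0.0614]
orientation: [2.149, 2.291, 0.001]
force: [-0.5, -0.3, -1.0]
opening: 0.0449
gripper_force: 25.0
t: 28.2
tool_pos: [0.6489, 0.1085, 0.061]
orientation: [2.149, 2.291, 0.001]
force: [-1.3, -0.5, 5.7]
opening: 0.0447
gripper_force: 25.0
[0.64886123 0.10845576 0.06097718] (array([ 0.6, -0.8, -0. ]), np.float64(0.0))
shoulder z (want .0377) 0.03714199251266422 [649.4 111.   90.9  14.7] 3.0
```

```bash
python3 -m inch '{"travel": [[0,0,0],[0,0,0],[0,0,0],[0,0,0]], "spin": [0,0,0,0]}' 0.2
python3 -m inch '{"travel": [[0,0,-0.02],[0,0,-0.06],[0,0,-0.1],[0,0,-0.14],[-0.04,0,-0.18],[-0.08,-0.01,-0.22],[-0.12,-0.02,-0.25],[-0.16,-0.03,-0.25],[-0.19,-0.03,-0.25],[-0.19,-0.03,-0.25]], "spin": [0,0,0,0,0,0,0,0,0,0]}' 0
python3 -m inch '{"travel": [[0,0,0],[0,0,0],[0,0,0],[0,0,0],[0,0,0],[0,0,0]], "spin": [0,0,0,0,0,0]}'
cat > chk.py <<'E'
from h import *
from plant import robot, optics
import sys
s=robot.read_state(); print(s['tool_pos'])
i=optics.camera_info('wrist'); p,d=optics.read_camera('wrist')
cv2.imwrite(sys.argv[1],cv2.resize(p[:,:,::-1],(800,600),interpolation=cv2.INTER_CUBIC))
d=np.where(d>0,d,np.nan); W=cloud(p,d,i); Q,f=panel(W)
a=np.radians(3.65); u=np.array([-np.sin(a),np.cos(a)]); v=np.array([np.cos(a),np.sin(a)]); S=np.array([.662,-.1149])
L=Q[:,:2]-S; along=L@u*1000; ac=L@v*1000
for n,c,w in [('sw',0,36),('70',63,70),('52',134.25,52.5),('35',188,35),('17',224.25,17.5)]:
    m=(abs(along-c)<w/2+4)
    t=m&(Q[:,2]>.068)&(Q[:,2]<.077); h=m&(Q[:,2]>.033)&(Q[:,2]<.043)&(ac<60)
    for nm,k in (('top',t),('sh',h)):
        if k.sum()>10:
            A=along[k];C=ac[k]; A1,A2=np.percentile(A,[.5,99.5]); C1,C2=np.percentile(C,[.5,99.5])
            print(n,nm,k.sum(),'z %.4f'%np.median(Q[k,2]),'along %.1f..%.1f'%(A1,A2),'across %.1f..%.1f'%(C1,C2),'yaw',rect(Q[k])[1])
E
python3 chk.py pics/w7.png
```

```text
t: 28.58
tool_pos: [0.6481, 0.1084, 0.0596]
orientation: [-2.149, -2.291, 0.001]
force: [-0.4, -0.6, -0.1]
opening: 0.067
gripper_force: 0.0
t: 29.42
tool_pos: [0.6305, -0.0873, 0.3124]
orientation: [2.149, 2.286, 0.001]
force: [-0.4, -0.1, 0.0]
opening: 0.0926
gripper_force: 0.0
t: 29.92
tool_pos: [0.6306, -0.0818, 0.3096]
orientation: [-2.147, -2.293, 0.0]
force: [-0.6, 0.2, 0.1]
opening: 0.0929
gripper_force: 0.0
[ 0.63056234 -0.08184962  0.30960335]
 rail x=0.6227 + 0.0447*y width 0.022721386096836715 resid 0.019047015834948767 z 0.01750728096712665
sw top 638 z 0.0723 along -16.5..18.6 across -21.4..22.8 yaw 3.8
sw sh 639 z 0.0376 along -17.0..18.7 across -41.6..42.8 yaw 3.7
70 top 1770 z 0.0724 along 29.0..97.6 across -22.1..21.9 yaw -87.3
70 sh 1356 z 0.0377 along 29.1..97.7 across -45.4..44.7 yaw 3.6
52 top 1559 z 0.0724 along 107.7..160.2 across -20.8..24.3 yaw -86.0
52 sh 1120 z 0.0379 along 107.7..159.6 across -42.4..46.8 yaw 3.6
35 top 1090 z 0.0725 along 170.7..204.6 across -20.2..23.5 yaw 4.1
35 sh 865 z 0.0378 along 170.4..204.3 across -43.5..46.2 yaw 3.9
17 top 623 z 0.0724 along 213.8..231.7 across -20.4..24.1 yaw 4.7
17 sh 559 z 0.0377 along 214.1..232.3 across -43.3..45.4 yaw 3.3
```

View pics/w7.png

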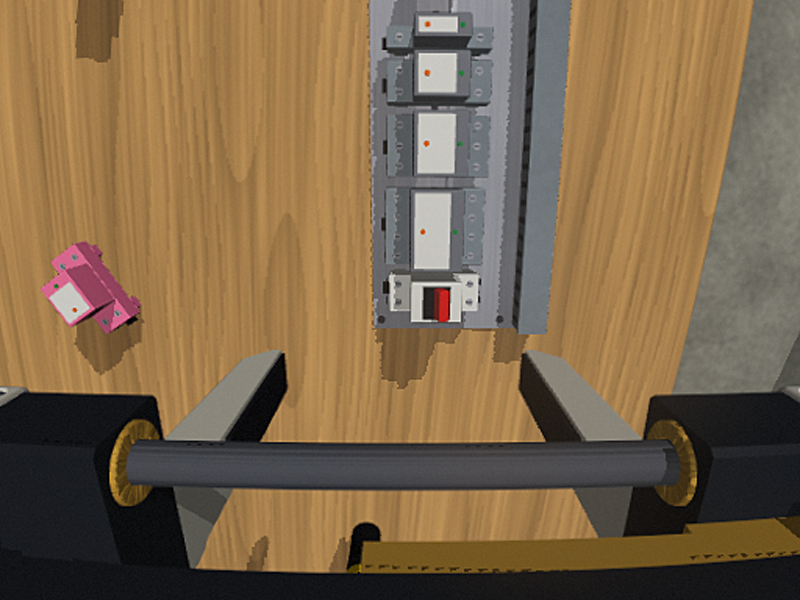

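The last view shows the switch at (437,298), then the 70, 52, 35 and 17 in order up the rail. All are seated with z at nominal, square within about 1°, and the gaps measure 9.4–10.7 mm.

```bash
python3 -c "
from plant import close_job
print(close_job())"
```

```text
the job is handed in; nothing more can be done
None
```

All four supplies are seated square on the rail in the order switch, 70, 52, 35, 17, with gaps of about 10 mm; the job was handed in after about 30 s of robot time, with no commanded move going near the torch, tape or pliers.

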